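# Fetch the valve from the back of the stock channel

### The arm

A 6-joint arm with a two-finger parallel gripper is mounted at the origin on the work surface. World frame = base frame: x ahead of the robot, y to its left, z up, the work surface at z = 0. Lengths are in mm, angles in rad, forces in N, time in s.
With the tool pointing down it reaches from about 300 to 775 mm from the base axis. Payload 14.6 kg.
Tool frame: the origin (TCP) lies on the centre line of the jaws, within the pads' length; the fingertips stand 8 mm ahead of it and the grasp point (between the pads) lies 11 mm behind it; z points along the fingers, y is the line along which they close (so a half turn about z gives the same grasp; the last joint's range is limited). The gripper opens to 94 mm and grips with 3 to 60 N. Pads are 16 mm wide; open, the fingers measure 119 mm over their backs; the gripper's body (75 mm by 177 mm) begins 78 mm behind the grasp point.
Start: joints at [1.08, 0.3, 1.521, -0, 1.321, -0.067], TCP at [226.171, 501.334, 213.446] pointing down, gripper open.
Joint ranges: [-3.03, 3.03], [-0.79, 2.21], [0.23, 2.52], [-1.04, 4.18], [0, 3.07], [-2.55, 2.55]. Speed limits (rad/s): [2.22, 2.22, 2.57, 3.14, 3.14, 3.14].

### API

Orientations are given as [roll, pitch, yaw] about the fixed x, y, z axes, in that order (R = Rz(yaw) Ry(pitch) Rx(roll)).
In Python, from cell import manip gives the robot as it stands.
- The arm moves only by the tool jog_arm, never from a script. Its argument "rows" is one flat list of numbers, 7 for each row, row after row: the shift along the world's x, y, z in cm, then the turn, a rotation vector about the world's x, y, z in rad, then the closure, from 0 (fully open) to 1 (shut). In form: [dx, dy, dz, rx, ry, rz, fingers, dx, dy, dz, rx, ry, rz, fingers, ...]. A call has 1 to 20 rows; each row shifts and turns the commanded pose from where the row before left it; what a row does not reach is not made up. A row lasts 1/12 s, in which the tool goes at most 41.7 mm and 7.16 degrees, less where a joint would pass 70% of its speed; a pose out of reach is approached as far as the arm can. A call with a gripper value outside its range is refused whole. The fingers move at their own pace and stop on an object; "newtons" is the grip in N (left out, the last holds). Time passes only in rows, so rows that do not move let the fingers close. It gives the time, the measured TCP pose, the force, the opening and the grip force at its end, in the units of the state.
- manip.read_state(): the state, without advancing time (a new reading comes with each control period).
- manip.camera(name): name is "scene" or "top" or "wrist"; returns (picture, depth): 400x640x3 uint8, blue, green, red; 400x640 float32, mm along the optical axis (not along the pixel's ray), 0 where there is no reading.
- manip.camera_model(name): a dict with "K" (3x3 intrinsics, pixels), "R" (3x3) and "t" (3): a world point X has camera coordinates R X + t. Camera axes: x right, y down, z forward; pixel columns grow to the right and rows downward; lengths in mm; the calibration is good to about 2 mm. A picture is of the moment at which its call begins: read the wrist's pose just before it. camera_model takes no time and is no camera call; for the wrist camera it gives the pose at the moment of the call.
- manip.sign_off(): hands the job in; it is judged then, once.
The state is a dict: "clock": time; "joints": joint angles; "qd": joint speeds; "effort": joint torques, N m; "eef_pos": TCP position; "eef_rot": TCP orientation; "wrist_force": force on the tool from outside, world axes, zero at the start; "moment": the same for the moment, N m; "finger_gap": finger opening in mm; "finger_force": force on a finger pad.
Only numpy, scipy, OpenCV 4.12 (cv2) and the standard library are available. Lean on these libraries where they do the work, as an engineer would, in place of code of your own. Each camera call takes 0.05 s, during which the arm holds its last target. There are 200 camera calls.

### The job

The low solenoid valve stands at the back of the grey stock channel, behind the tall regulator and filter: first stand both of these upright on the black rubber mat, and with them waiting there move the valve down into the raised frame of the mounting plate, flat on its base and squared with the frame. Then put the regulator and the filter back in the channel, standing upright, each on the spot it came from. Set everything down without dropping it or tipping it over, and leave the wrench, the tin and the blue bin where they are.

Things in the scene. Friction and masses are not known exactly. Their poses are not given: they have to be found in the camera images.
- channel: Fixed grey steel trough, open on top. Origin: underside (on the bench), on the lane's centre line; x along the lane to its closed far end, z up. Lane 64 mm wide, from x = -100 mm (8 mm high lip) to +125 mm. Walls 3 mm thick, tops 45 mm and floor 4 mm above the bench. Dark pads on the centre line at x = -52, +6 mm (regulator and filter, either in either place) and +60 mm (valve): all start there.
- mat: Fixed black rubber mat on the bench, 160 mm (x) by 220 mm (y), 4 mm thick: the place to set things aside. Origin: centre of its underside; z up. Mat and mounting plate lie left and right of the channel, either one on either side.
- plate: Fixed aluminium mounting plate, 150 mm (x) by 170 mm (y), 6 mm thick; origin: centre of its underside, z up. In its middle a dark steel frame, 5 mm thick, stands 8 mm above the plate around a rectangle of 60 mm (x) by 68 mm (y), whose floor is the plate's top, 6 mm above the bench. The valve goes in with its x along the frame's x, either way round.
- valve: Loose low solenoid valve: straight-sided block 40 mm (x, along the lane at the start) by 48 mm (y) by 40 mm high, aluminium below and black above, about 0.22 kg. Origin: centre of its underside; z up. Grip across its x faces; at the start 45 mm are free behind it, 11 mm before it and 8 mm to each side wall.
- regulator: Loose pressure regulator, 104 mm tall, about 0.32 kg: square aluminium body 46 by 46 mm, 58 mm high, round gauge on its -x side (5 mm proud), steel collar 40 mm in diameter to 66 mm, then a round black knob 36 mm in diameter from 66 to 104 mm, fixed to the body, good to grip. Origin: centre of its underside; z up.
- filter: Loose air filter, 104 mm tall, about 0.30 kg: round steel bowl 46 mm in diameter up to 62 mm, dark collar to 68 mm, then a square aluminium head 34 by 34 mm from 68 to 104 mm, sides along local x and y (squared with the lane at the start), good to grip. Origin: centre of its underside; z up.
- wrench: Bystander: loose steel wrench 170 mm long lying on the bench beyond the work. Origin at the middle of its underside, x along its length. Leave alone.
- tin: Bystander: small white jar with a steel lid, 52 mm in diameter, 60 mm tall, between robot and channel. Origin: centre of its underside. Leave alone.
- bin: Bystander: open blue plastic bin 85 by 120 by 55 mm beyond the work. Origin: centre of its underside. Leave alone.
There are look-alikes about, which are no part of the job. Leave any yellow look-alike of the regulator alone.

How it is judged:
By the outcome, as a careful person would: the job done as asked, in the order asked, and still so for the second after the job is handed in, with the robot touching nothing.
It also fails if it takes over 120 s, if anything falls off the work surface, if the arm or the gripper's body presses on something with over 40 N, if the wrist force passes 120 N, or if a joint passes its speed limit or range.

## Working session

There is one attempt and no reset: what is moved stays moved. The work goes in short steps, Python scripts to look and compute and a tool call to move; the robot and the scene stay as the last step left them, time stands still between calls to the robot, and variables do not carry over. Pictures are saved under pics/ and viewed, at most 14 in all, crops included, and the job is handed in when it is done.

Besides the shell and the picture viewer there is one more tool, called after ">>>" in YAML: its name, and indented under it one key for each argument. jog_arm: Moves the arm, as the interface text tells. Its arguments: {"type":"object","properties":{"rows":{"type":"array"},"newtons":{"type":"number"}},"required":["rows"]}

```bash
ls; mkdir -p pics; python3 - <<'E'
from cell import manip
import cv2,numpy as np
s=manip.read_state();print({k:np.round(v,3).tolist() for k,v in s.items()})
for n in("scene","top"):
    im,d=manip.camera(n);cv2.imwrite(f"pics/{n}0.png",im);np.savez(f"pics/{n}0.npz",im=im,d=d)
    m=manip.camera_model(n);print(n,{k:np.round(v,3).tolist() for k,v in m.items()},(d>0).mean())
E
```

```text
pics
{'clock': 0.0, 'joints': [1.08, 0.3, 1.522, 0.0, 1.321, -0.067], 'qd': [0.0, -0.001, -0.002, -0.002, -0.001, -0.0], 'effort': [0.001, -53.182, -35.274, 0.071, 0.024, -0.0], 'eef_pos': [226.056, 501.11, 212.877], 'eef_rot': [-3.14, -0.0, 2.718], 'wrist_force': [0.492, -0.521, 0.234], 'moment': [0.035, -0.015, 0.01], 'finger_force': 0.0, 'finger_gap': 93.931}
scene {'K': [[427.224, 0.0, 321.567], [0.0, 427.224, 205.28], [0.0, 0.0, 1.0]], 'R': [[0.084, 0.996, 0.017], [0.615, -0.038, -0.788], [-0.784, 0.077, -0.616]], 't': [-54.49, -324.967, 1556.305]} 0.99594921875
top {'K': [[405.802, 0.0, 319.844], [0.0, 405.802, 199.038], [0.0, 0.0, 1.0]], 'R': [[-0.003, -1.0, 0.012], [-0.999, 0.002, -0.053], [0.053, -0.012, -0.999]], 't': [-8.613, 562.843, 854.812]} 0.996125
```

View pics/scene0.png

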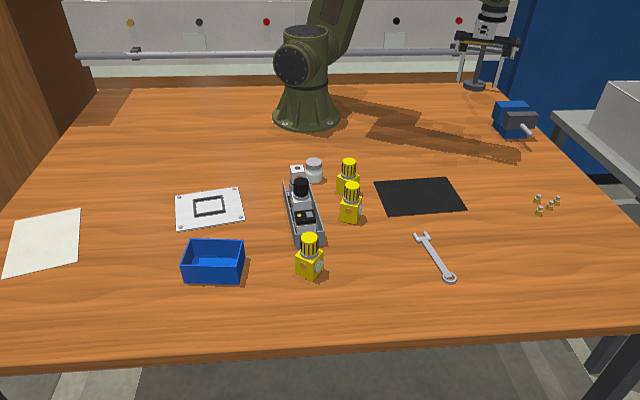

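View pics/top0.png

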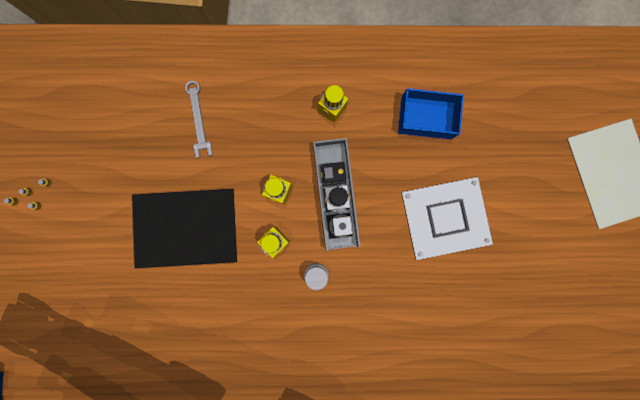

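The scene and top views agree. In the top view:
- The channel runs from (320,140) at its far end to (345,248).
- It holds the valve at (334,172), the black-knobbed regulator at (339,197) and the square-headed filter at (342,226).
- The mat is at (185,228), the plate at (447,218) and the tin at (316,277).
- The regulator could be the grey one at (339,197) or one of three yellow ones at (333,97), (275,188) and (271,241). The one in the channel fits, with its aluminium body and black knob, standing on a pad. The crop should confirm this.

```bash
cat > h.py <<'E'
import numpy as np,cv2
from cell import manip
def ray(m,uv,z):
    "pixels (N,2) cast onto world plane z"
    K,R,t=(np.asarray(m[k],float) for k in"KRt")
    uv=np.atleast_2d(uv).astype(float)
    d=(np.linalg.inv(K)@np.c_[uv,np.ones(len(uv))].T).T@R
    c=-R.T@t.ravel()
    return c+d*((z-c[2])/d[:,2])[:,None]
def proj(m,X):
    K,R,t=(np.asarray(m[k],float) for k in"KRt")
    p=(K@(R@np.atleast_2d(X).T+t.reshape(3,1))).T
    return p[:,:2]/p[:,2:]
def cloud(m,d):
    K,R,t=(np.asarray(m[k],float) for k in"KRt")
    v,u=np.mgrid[:d.shape[0],:d.shape[1]]
    p=np.stack([(u-K[0,2])/K[0,0]*d,(v-K[1,2])/K[1,1]*d,d],-1)
    return (p-t.ravel())@R
def tri(ms,uvs):
    "least-squares meeting point of rays"
    A=np.zeros((3,3));b=np.zeros(3)
    for m,uv in zip(ms,uvs):
        c=-np.asarray(m["R"]).T@np.ravel(m["t"]);d=ray(m,uv,0)[0]-c;d/=np.linalg.norm(d)
        P=np.eye(3)-np.outer(d,d);A+=P;b+=P@c
    return np.linalg.solve(A,b)
E
python3 - <<'E'
from h import *
m=manip.camera_model("top");z=np.load("pics/top0.npz")
for n,p,h in[("filter",(342,226),108),("reg",(339,197),108),("valve",(334,172),44),("mat",(185,228),4),("plate",(447,218),6),("tin",(316,277),60),("y1",(333,97),104),("y2",(275,188),104),("y3",(271,241),104),("bin",(431,113),55),("ch1",(320,140),45),("ch2",(345,248),10)]:
    print(n,ray(m,p,h)[0].round(0), "depth pt",cloud(m,z["d"])[p[1],p[0]].round(0))
w=manip.camera_model("wrist");s=manip.read_state()
c=-w["R"].T@w["t"];print(w["K"],w["R"].round(2),c-s["eef_pos"],s["eef_rot"])
cv2.imwrite("pics/crop.png",cv2.resize(z["im"][130:260,250:380],None,fx=4.5,fy=4.5,interpolation=2))
E
```

```text
filter [506. -51. 108.] depth pt [506. -51. 109.]
reg [562. -45. 108.] depth pt [562. -45. 108.]
valve [618. -39.  44.] depth pt [617. -39.  45.]
mat [501. 281.   4.] depth pt [501. 281.   4.]
plate [ 522. -286.    6.] depth pt [ 522. -285.    8.]
tin [403.  -1.  60.] depth pt [403.  -1.  59.]
y1 [757. -35. 104.] depth pt [757. -35. 106.]
y2 [580.  77. 104.] depth pt [580.  77. 104.]
y3 [478.  85. 104.] depth pt [478.  85. 105.]
bin [ 739. -240.   55.] depth pt [ 753. -255.    4.]
ch1 [685. -10.  45.] depth pt [693. -11.   1.]
ch2 [458. -64.  10.] depth pt [457. -64.   0.]
[[310.79803206   0.         316.17651924]
 [  0.         310.79803206 196.53370008]
 [  0.           0.           1.        ]] [[ 0.41  0.91 -0.  ]
 [ 0.88 -0.4   0.27]
 [ 0.24 -0.11 -0.96]] [-70.13658846  33.02217689 171.12065512] [-3.14053111e+00 -7.26321348e-05  2.71783434e+00]
```

View pics/crop.png

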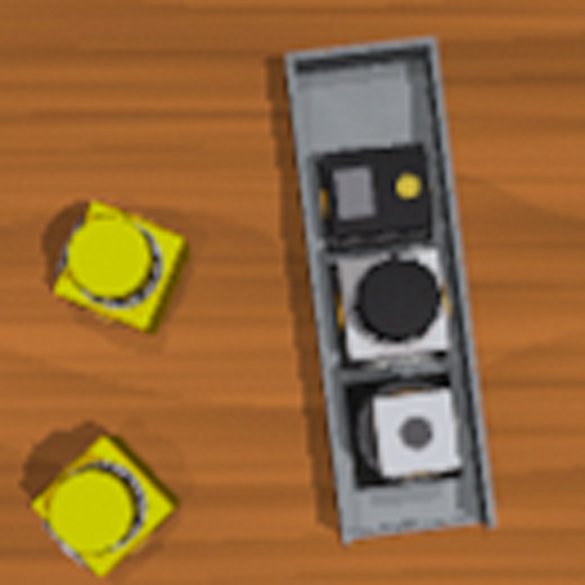

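The crop settles it: the grey regulator with the black knob is at crop (400,300), the filter's square head at (415,432) and the valve at (375,195). All three are in the channel, and the yellow ones stand outside it. I'll go above the channel and measure with the wrist camera.

>>> jog_arm:
  rows: [1.7,-3.6,0.6,0,0,0.035,0,1.7,-3.6,0.6,0,0,0.035,0,1.7,-3.6,0.6,0,0,0.035,0,1.7,-3.6,0.6,0,0,0.035,0,1.7,-3.6,0.6,0,0,0.035,0,1.7,-3.6,0.6,0,0,0.035,0,1.7,-3.6,0.6,0,0,0.035,0,1.7,-3.6,0.6,0,0,0.035,0,1.7,-3.6,0.6,0,0,0.035,0,1.7,-3.6,0.6,0,0,0.035,0,1.7,-3.6,0.6,0,0,0.035,0,1.7,-3.6,0.6,0,0,0.035,0,1.7,-3.6,0.6,0,0,0.035,0,1.7,-3.6,0.6,0,0,0.035,0,1.7,-3.6,0.6,0,0,0.035,0,0,0,0,0,0,0,0,0,0,0,0,0,0,0,0,0,0,0,0,0,0]

```text
clock: 1.6
eef_pos: [480.9, -38.4, 303.0]
eef_rot: [3.141, -0.001, -3.041]
wrist_force: [-0.7, 0.2, -0.1]
finger_gap: 94.1
finger_force: 0.0
```

```bash
python3 - <<'E'
from h import *
s=manip.read_state();print(s["clock"],s["eef_pos"],s["eef_rot"])
m=manip.camera_model("wrist");im,d=manip.camera("wrist");cv2.imwrite("pics/w1.png",im);np.savez("pics/w1.npz",im=im,d=d,**m)
E
```

```text
1.6 [480.87923284 -38.35186353 302.96806131] [ 3.14113519e+00 -9.21269386e-04 -3.04114936e+00]
```

View pics/w1.png

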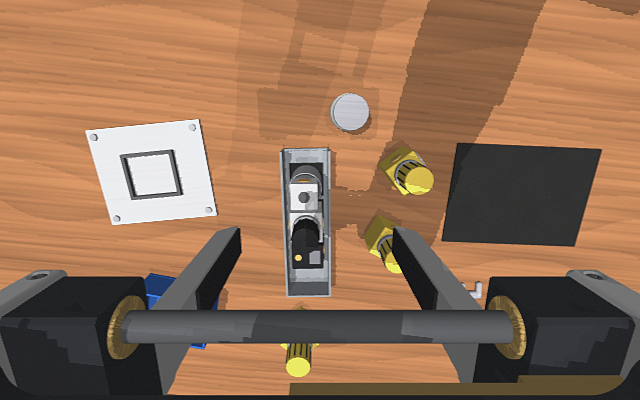

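The wrist view shows:
- the plate frame at (150,174)
- the channel from (305,150) to (308,295)
- the filter head at (303,197), the regulator knob near (308,235) and the valve near (307,258)
- the mat at (520,195) and the tin at (350,111)
- yellow look-alikes at (412,172), (388,250) and (298,355)

```bash
cat >> h.py <<'E'
def blob(im,seed,lo,hi,roi=None,k=0):
    "HSV mask component containing seed (u,v)"
    m=cv2.inRange(cv2.cvtColor(im,cv2.COLOR_BGR2HSV),np.array(lo),np.array(hi))
    if roi: u0,v0,u1,v1=roi; q=np.zeros_like(m);q[v0:v1,u0:u1]=m[v0:v1,u0:u1];m=q
    if k: m=cv2.morphologyEx(m,cv2.MORPH_OPEN,np.ones((k,k),np.uint8))
    n,l=cv2.connectedComponents(m)
    v,u=np.nonzero(m);i=np.argmin((u-seed[0])**2+(v-seed[1])**2)
    c=(l==l[v[i],u[i]]).astype(np.uint8)
    return max(cv2.findContours(c,cv2.RETR_EXTERNAL,cv2.CHAIN_APPROX_NONE)[0],key=cv2.contourArea)[:,0,:]
def rect(m,c,z):
    "min-area rectangle of the contour on plane z: centre, size, angle (rad, mod 90deg)"
    (cx,cy),(w,h),a=cv2.minAreaRect(ray(m,c,z)[:,:2].astype(np.float32))
    a=(a+45)%90-45
    return np.round([cx,cy,w,h,np.radians(a)],3)
E
python3 - <<'E'
from h import *
w=dict(np.load("pics/w1.npz"));im,d=w["im"],w["d"]
t=np.load("pics/top0.npz")["im"];tm=manip.camera_model("top")
W=([0,0,150],[180,60,255]);B=([0,0,0],[180,255,75])
hw=blob(im,(296,190),*W,roi=(285,180,322,213));ht=blob(t,(334,226),*W,roi=(330,214,354,238))
print("head",rect(w,hw,108),rect(tm,ht,108))
cen=lambda c:np.array(cv2.minAreaRect(c)[0])
print("head tri",tri([w,tm],[cen(hw),cen(ht)]),cen(hw),cen(ht))
kt=blob(t,(339,197),[0,0,0],[180,255,60],roi=(325,186,352,212));print("knob top",cv2.minEnclosingCircle(kt),rect(tm,kt,108))
for n,mm,i,s in(("w",w,im,(520,195)),("t",tm,t,(185,228))):print("mat",n,rect(mm,blob(i,s,*B,k=5),4))
for n,mm,i,s,s2 in(("w",w,im,(105,180),(150,174)),("t",tm,t,(415,220),(447,217))):
    c=blob(i,s,[0,0,120],[180,45,255]);print("plate",n,rect(mm,c,6))
    c=blob(i,s2,[0,0,120],[180,45,255]);print(" frame inside",n,rect(mm,c,6),rect(mm,c,14))
# frame outline: dark component
for n,mm,i,r in(("w",w,im,(110,140,195,210)),("t",tm,t,(420,192,475,243))):
    c=blob(i,((r[0]+r[2])//2,(r[1]+r[3])//2),[0,0,0],[180,255,110],roi=r);print(" frame outer",n,rect(mm,c,14),cen(c))
for n,mm,i,r in(("w",w,im,(270,140,338,300)),("t",tm,t,(305,130,365,255))):
    c=blob(i,((r[0]+r[2])//2,(r[1]+r[3])//2),[0,0,0],[180,70,255],roi=r);print("channel",n,rect(mm,c,45),rect(mm,c,0))
E
```

```text
head [ 5.04702e+02 -5.13860e+01  3.41430e+01  3.40490e+01  1.01000e-01] [ 5.0660e+02 -5.1317e+01  3.4005e+01  3.4123e+01  1.2000e-01]
head tri [506.47101311 -51.69332147 100.88783002] [303.  195.5] [342.23080444 225.84619141]
knob top ((337.53570556640625, 195.82142639160156), 9.836134910583496) [562.719 -43.512  33.853  33.96    0.782]
mat w [5.00837e+02 2.81709e+02 1.59008e+02 2.18862e+02 5.70000e-02]
mat t [5.02031e+02 2.82706e+02 1.58245e+02 2.18373e+02 5.60000e-02]
plate w [ 5.21600e+02 -2.85035e+02  1.49373e+02  1.70573e+02  1.98000e-01]
 frame inside w [ 5.22410e+02 -2.86703e+02  6.00050e+01  6.51480e+01  1.97000e-01] [ 5.20393e+02 -2.82575e+02  5.89790e+01  6.40350e+01  1.97000e-01]
plate t [ 5.21982e+02 -2.85169e+02  1.50518e+02  1.70485e+02  1.95000e-01]
 frame inside t [ 5.22167e+02 -2.85901e+02  6.09650e+01  6.63820e+01  1.94000e-01] [ 5.22118e+02 -2.83288e+02  6.04090e+01  6.57770e+01  1.94000e-01]
 frame outer w [ 5.21666e+02 -2.87464e+02  6.86570e+01  7.25220e+01  2.18000e-01] [140.15879822 185.6736145 ]
 frame outer t [ 5.2248e+02 -2.8374e+02  6.9380e+01  7.8765e+01  2.0300e-01] [447.35281372 217.59182739]
channel w [ 5.69587e+02 -4.38150e+01  2.32784e+02  7.05580e+01  1.12000e-01] [ 5.86915e+02 -4.36790e+01  2.57193e+02  7.79570e+01  1.12000e-01]
channel t [ 5.72856e+02 -4.29880e+01  2.27180e+02  7.09370e+01  1.16000e-01] [ 5.75865e+02 -4.53350e+01  2.39373e+02  7.47450e+01  1.16000e-01]
```

>>> jog_arm:
  newtons: 30
  rows: [0.6,-0.32,-3.5,0,0,0.003,0,0.6,-0.32,-3.5,0,0,0.003,0,0.6,-0.32,-3.5,0,0,0.003,0,0.68,-0.32,-3.5,0,0,0.003,0,0,0,-2.5,0,0,0,0,0,0,-2.5,0,0,0,0,0,0,-1.5,0,0,0,0,0,0,-1.4,0,0,0,0,0,0,0,0,0,0,0,0,0,0,0,0,0,0]

```text
clock: 2.48
eef_pos: [505.7, -50.5, 84.6]
eef_rot: [3.141, -0.001, -3.027]
wrist_force: [0.2, 0.2, 1.4]
finger_gap: 94.0
finger_force: 0.0
```

>>> jog_arm:
  rows: [0,0,0,0,0,0,1,0,0,0,0,0,0,1,0,0,0,0,0,0,1,0,0,0,0,0,0,1,0,0,0,0,0,0,1,0,0,0,0,0,0,1,0,0,0,0,0,0,1,0,0,0,0,0,0,1]

```text
clock: 3.15
eef_pos: [506.0, -51.5, 84.5]
eef_rot: [-3.142, 0.0, -3.028]
wrist_force: [-0.4, -0.2, 0.6]
finger_gap: 44.2
finger_force: 0.0
```

>>> jog_arm:
  rows: [0,0,0,0,0,0,1,0,0,0,0,0,0,1,0,0,0,0,0,0,1,0,0,0,0,0,0,1,0,0,0,0,0,0,1]

```text
clock: 3.57
eef_pos: [506.0, -51.5, 84.4]
eef_rot: [-3.142, -0.0, -3.028]
wrist_force: [0.0, -1.3, -1.0]
finger_gap: 33.5
finger_force: 30.0
```

>>> jog_arm:
  rows: [0,0,0.5,0,0,0,1,0,0,1.5,0,0,0,1,0,0,2.5,0,0,0,1,0,0,2.5,0,0,0,1,0,0,2.5,0,0,0,1,0,0,2.5,0,0,0,1,0,0,2,0,0,0,1,0,0,1,0,0,0,1,0,0,0,0,0,0,1]

```text
clock: 4.32
eef_pos: [506.5, -51.5, 236.3]
eef_rot: [-3.141, 0.003, -3.028]
wrist_force: [-0.3, 0.2, -2.6]
finger_gap: 33.8
finger_force: 30.0
```

>>> jog_arm:
  rows: [-0.2,1,0,0,0,0,1,-0.4,2.5,0,0,0,0,1,-0.5,3.5,0,0,0,0,1,-0.5,3.8,0,0,0,0,1,-0.5,3.8,0,0,0,0,1,-0.5,3.8,0,0,0,0,1,-0.5,3.8,0,0,0,0,1,-0.5,3.8,0,0,0,0,1,-0.5,3.5,0,0,0,0,1,-0.4,2.5,0,0,0,0,1,-0.1,1.3,0,0,0,0,1,0,0,0,0,0,0,1,0,0,-2,0,0,0,1,0,0,-3.5,0,0,0,1,0,0,-3.5,0,0,0,1,0,0,-3,0,0,0,1,0,0,-1.5,0,0,0,1,0,0,-0.6,0,0,0,1,0,0,-0.4,0,0,0,1,0,0,0,0,0,0,1]

```text
clock: 5.98
eef_pos: [460.1, 281.0, 89.4]
eef_rot: [-3.141, -0.0, -3.029]
wrist_force: [0.0, 0.7, -2.9]
finger_gap: 33.7
finger_force: 30.0
```

>>> jog_arm:
  rows: [0,0,-0.2,0,0,0,1,0,0,-0.15,0,0,0,1,0,0,-0.1,0,0,0,1,0,0,0,0,0,0,1,0,0,0,0,0,0,1]

```text
clock: 6.4
eef_pos: [460.1, 281.6, 85.3]
eef_rot: [3.141, 0.0, -3.028]
wrist_force: [0.2, 1.1, -4.0]
finger_gap: 33.7
finger_force: 30.0
```

>>> jog_arm:
  rows: [0,0,-0.05,0,0,0,1,0,0,-0.05,0,0,0,1,0,0,0,0,0,0,1,0,0,0,0,0,0,1]

```text
clock: 6.73
eef_pos: [460.1, 281.6, 84.4]
eef_rot: [3.141, 0.001, -3.028]
wrist_force: [-1.3, -1.0, 5.4]
finger_gap: 33.6
finger_force: 30.0
```

>>> jog_arm:
  rows: [0,0,0,0,0,0,0.3,0,0,0,0,0,0,0.3,0,0,0,0,0,0,0.3,0,0,0,0,0,0,0.3,0,0,0,0,0,0,0.3,0,0,1,0,0,0,0.3,0,0,2,0,0,0,0.3,0,0,3.5,0,0,0,0.2,0,0,3.5,0,0,0,0,0,0,3.5,0,0,0,0,0,0,3,0,0,0,0]

```text
clock: 7.65
eef_pos: [459.9, 281.5, 252.4]
eef_rot: [3.141, 0.002, -3.028]
wrist_force: [0.1, -0.5, -0.1]
finger_gap: 88.9
finger_force: 0.0
```

>>> jog_arm:
  rows: [0.8,-3.3,0.5,0,0,0,0,0.8,-3.3,0.5,0,0,0,0,0.8,-3.3,0.5,0,0,0,0,0.8,-3.3,0.5,0,0,0,0,0.8,-3.3,0.5,0,0,0,0,0.8,-3.3,0.5,0,0,0,0,0.8,-3.3,0.5,0,0,0,0,0.8,-3.3,0,0,0,0,0,0.8,-3.3,0,0,0,0,0,0.8,-3,0,0,0,0,0,0,0,0,0,0,0,0,0,0,0,0,0,0,0]

```text
clock: 8.65
eef_pos: [539.9, -46.6, 284.3]
eef_rot: [3.142, 0.0, -3.031]
wrist_force: [-0.5, 1.1, 1.0]
finger_gap: 94.1
finger_force: 0.0
```

```bash
python3 - <<'E'
from h import *
s=manip.read_state();print(s["clock"],s["eef_pos"],s["eef_rot"])
m=manip.camera_model("wrist");im,d=manip.camera("wrist");cv2.imwrite("pics/w2.png",im);np.savez("pics/w2.npz",im=im,d=d,**m)
E
```

```text
8.65 [539.93081225 -46.57699001 284.34522128] [ 3.14152536e+00  3.70484337e-05 -3.03077423e+00]
```

View pics/w2.png

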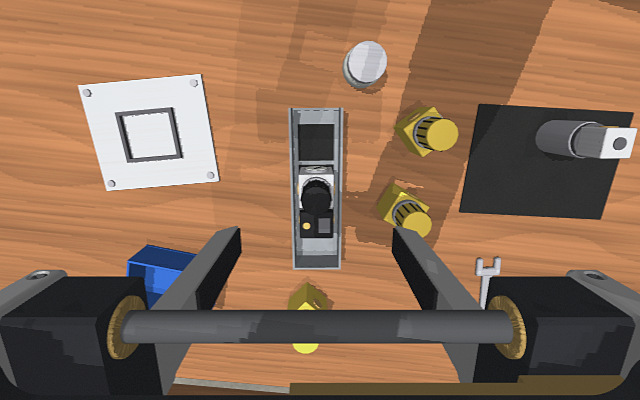

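The filter stands upright on the mat, with its head at (618,145). The pad it left is at (316,140), the regulator knob at (316,195) and the valve at (316,223).

```bash
python3 - <<'E'
from h import *
w=dict(np.load("pics/w2.npz"));im,d=w["im"],w["d"]
t=dict(np.load("pics/top0.npz"));tm=manip.camera_model("top")
c=[]
for m,i,dd,r in((w,im,d,(290,170,345,215)),(tm,t["im"],t["d"],(322,184,356,213))):
    z=cloud(m,dd)[...,2];q=np.zeros(z.shape,np.uint8);u0,v0,u1,v1=r
    q[v0:v1,u0:u1]=(z[v0:v1,u0:u1]>103)
    k=max(cv2.findContours(q,0,1)[0],key=cv2.contourArea)[:,0]
    cc,rr=cv2.minEnclosingCircle(ray(m,k,108)[:,:2].astype(np.float32));px=cv2.minEnclosingCircle(k)[0];c.append(px)
    print("knob",cc,rr,px)
print("tri",tri([w,tm],c))
pd=blob(im,(316,140),[0,0,0],[180,255,75],roi=(296,115,336,164));print("front pad",rect(w,pd,4))
# channel outer edges on wall top
ch=blob(im,(293,150),[0,0,0],[180,70,255],roi=(283,100,350,275));print("channel",rect(w,ch,45))
# valve top dark in this view
v=blob(im,(318,228),[0,0,0],[180,255,255],roi=(302,212,334,240));
cv2.imwrite("pics/z.png",cv2.resize(im[95:275,255:380],None,fx=3.3,fy=3.3,interpolation=2))
E
```

```text
knob (562.7200317382812, -44.40658187866211) 18.24049949645996 (315.5029602050781, 199.5919952392578)
knob (562.7367553710938, -43.69922637939453) 18.32404327392578 (338.1158447265625, 196.48780822753906)
tri [562.97509951 -44.06370271 104.54802409]
front pad [ 5.06447e+02 -5.07950e+01  5.12010e+01  5.08970e+01  1.11000e-01]
channel [ 5.71845e+02 -4.28190e+01  2.27813e+02  7.06630e+01  1.17000e-01]
```

View pics/z.png

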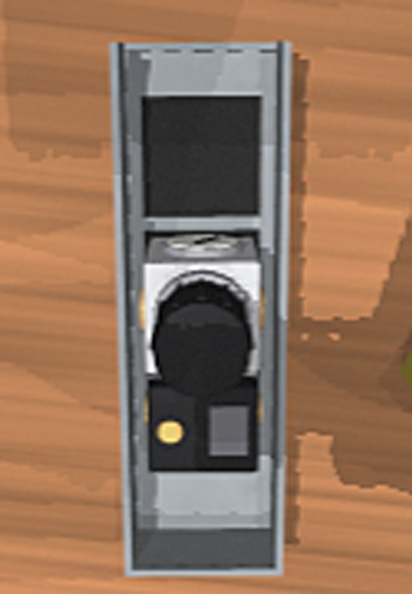

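Crop: the regulator's gauge at (200,243) faces the channel mouth, the knob is at (203,345) and the empty front pad at (203,157). The regulator is next.

>>> jog_arm:
  newtons: 30
  rows: [0.7,0.1,-3,0,0,0,0.2,0.7,0.1,-3.5,0,0,0,0.2,0.7,0.05,-3.5,0,0,0,0.2,0.2,0,-3.5,0,0,0,0.2,0,0,-3,0,0,0,0.2,0,0,-2,0,0,0,0.2,0,0,-1.1,0,0,0,0.2,0,0,-0.4,0,0,0,0.2,0,0,0,0,0,0,0.2,0,0,0,0,0,0,1,0,0,0,0,0,0,1,0,0,0,0,0,0,1,0,0,0,0,0,0,1,0,0,0,0,0,0,1,0,0,0,0,0,0,1,0,0,0,0,0,0,1,0,0,0,0,0,0,1,0,0,0,0,0,0,1,0,0,0,0,0,0,1]

```text
clock: 10.28
eef_pos: [563.1, -43.1, 84.1]
eef_rot: [-3.141, 0.0, -3.028]
wrist_force: [1.2, -1.3, 2.3]
finger_gap: 35.3
finger_force: 29.9
```

>>> jog_arm:
  rows: [0,0,0.5,0,0,0,1,0,0,1.5,0,0,0,1,0,0,2.5,0,0,0,1,0,0,2.5,0,0,0,1,0,0,2.5,0,0,0,1,0,0,2.5,0,0,0,1,0,0,2,0,0,0,1,0,0,1,0,0,0,1,0,0,0,0,0,0,1]

```text
clock: 11.03
eef_pos: [563.4, -42.9, 235.8]
eef_rot: [-3.141, 0.003, -3.028]
wrist_force: [-0.3, 0.1, -3.9]
finger_gap: 35.3
finger_force: 29.9
```

>>> jog_arm:
  rows: [-0.1,1,0,0,0,0,1,-0.2,2.5,0,0,0,0,1,-0.2,3.5,0,0,0,0,1,-0.2,3.7,0,0,0,0,1,-0.2,3.7,0,0,0,0,1,-0.2,3.7,0,0,0,0,1,-0.2,3.7,0,0,0,0,1,-0.2,3.7,0,0,0,0,1,-0.2,3.5,0,0,0,0,1,-0.1,2.3,0,0,0,0,1,0,1.2,0,0,0,0,1,0,0,0,0,0,0,1,0,0,-2,0,0,0,1,0,0,-3.5,0,0,0,1,0,0,-3.5,0,0,0,1,0,0,-3,0,0,0,1,0,0,-1.5,0,0,0,1,0,0,-0.8,0,0,0,1,0,0,-0.4,0,0,0,1,0,0,0,0,0,0,1]

```text
clock: 12.7
eef_pos: [545.0, 281.5, 86.7]
eef_rot: [-3.141, -0.001, -3.029]
wrist_force: [-0.2, -0.9, -4.2]
finger_gap: 35.2
finger_force: 29.9
```

>>> jog_arm:
  rows: [0,0,-0.1,0,0,0,1,0,0,-0.1,0,0,0,1,0,0,0,0,0,0,1,0,0,0,0,0,0,1]

```text
clock: 13.03
eef_pos: [545.2, 282.1, 85.6]
eef_rot: [3.141, 0.001, -3.028]
wrist_force: [-0.3, 0.4, -3.5]
finger_gap: 35.8
finger_force: 29.9
```

>>> jog_arm:
  rows: [0,0,-0.08,0,0,0,1,0,0,-0.07,0,0,0,1,0,0,0,0,0,0,1,0,0,0,0,0,0,1]

```text
clock: 13.37
eef_pos: [545.3, 282.1, 84.1]
eef_rot: [3.141, 0.001, -3.028]
wrist_force: [-0.7, -0.9, 5.1]
finger_gap: 35.3
finger_force: 29.9
```

>>> jog_arm:
  rows: [0,0,0,0,0,0,0.3,0,0,0,0,0,0,0.3,0,0,0,0,0,0,0.3,0,0,0,0,0,0,0.3,0,0,0,0,0,0,0.3,0,0,1,0,0,0,0.3,0,0,2,0,0,0,0.3,0,0,3.5,0,0,0,0.2,0,0,3.5,0,0,0,0,0,0,3.5,0,0,0,0,0,0,3,0,0,0,0]

```text
clock: 14.28
eef_pos: [544.9, 282.0, 252.0]
eef_rot: [3.141, 0.002, -3.028]
wrist_force: [0.9, 0.1, 0.1]
finger_gap: 88.8
finger_force: 0.0
```

>>> jog_arm:
  rows: [0.45,-2,0,0,0,-0.1,0,0.45,-2,0,0,0,-0.1,0,0.45,-2,0,0,0,-0.1,0,0.45,-2,0,0,0,-0.1,0,0.45,-2,0,0,0,-0.1,0,0.45,-2,0,0,0,-0.1,0,0.45,-2,0,0,0,-0.1,0,0.45,-2,0,0,0,-0.1,0,0.45,-2,0,0,0,-0.1,0,0.45,-2,0,0,0,-0.1,0,0.45,-2,0,0,0,-0.1,0,0.45,-2,0,0,0,-0.1,0,0.45,-2,0,0,0,-0.1,0,0.45,-2,0,0,0,-0.1,0,0.45,-2,0,0,0,-0.1,0,0.45,-2,0,0,0,-0.07,0,0,0,0,0,0,0,0,0,0,0,0,0,0,0]

```text
clock: 15.78
eef_pos: [616.9, -38.5, 248.9]
eef_rot: [3.141, -0.0, 1.684]
wrist_force: [-0.1, 0.1, -0.0]
finger_gap: 93.8
finger_force: 0.0
```

```bash
python3 - <<'E'
from h import *
s=manip.read_state();print(s["clock"],s["eef_pos"],s["eef_rot"])
m=manip.camera_model("wrist");im,d=manip.camera("wrist");cv2.imwrite("pics/w3.png",im);np.savez("pics/w3.npz",im=im,d=d,**m)
t,td=manip.camera("top");np.savez("pics/top3.npz",im=t,d=td);cv2.imwrite("pics/top3.png",t)
E
```

```text
15.7833 [616.92240896 -38.54637198 248.92264292] [ 3.14135968e+00 -5.31740334e-05  1.68447224e+00]
```

View pics/w3.png

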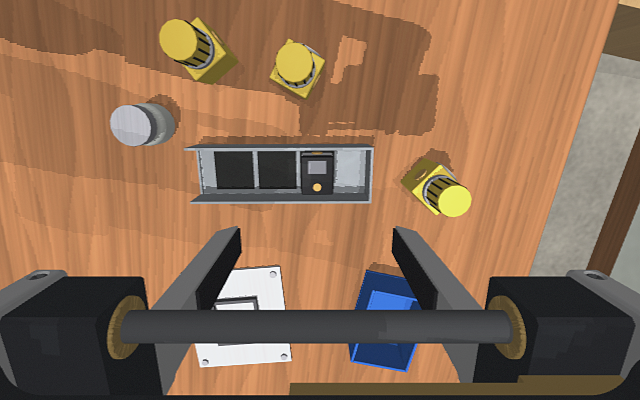

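The empty pads are at (233,170) and (277,170), and the valve's top at (317,173) is clear on both sides.

```bash
python3 - <<'E'
from h import *
w=dict(np.load("pics/w3.npz"));t=np.load("pics/top0.npz")["im"];tm=manip.camera_model("top")
B=([0,0,0],[180,255,75])
a=blob(w["im"],(306,172),*B,roi=(300,148,338,197));print("valve w",rect(w,a,44))
w2=dict(np.load("pics/w2.npz"))
b=blob(t,(330,180),*B,roi=(318,158,350,186));print("valve top",rect(tm,b,44))
for im,m,n,r in((w["im"],w,"w",(300,148,338,197)),(t,tm,"t",(318,158,350,186))):
    c=blob(im,((r[0]+r[2])//2,(r[1]+r[3])//2),[18,120,120],[35,255,255],roi=r);p=cv2.minEnclosingCircle(c)[0];print(n,p,ray(m,p,44)[0])
    if n=="w":pw=p
print("tri button",tri([w,tm],[pw,p]))
for s in((233,170),(277,170)):
    c=blob(w["im"],s,*B,roi=(212,148,299,197));print("pad",rect(w,c,4))
c=blob(w["im"],(360,175),[0,0,0],[180,70,255],roi=(180,135,378,212));print("channel",rect(w,c,45))
z=cloud(w,w["d"]);print("top z",np.median(z[165:185,305:312,2]),"pads z",np.median(z[160:180,225:240,2]))
m=(abs(z[...,2]-44)<2);m[:148]=0;m[197:]=0;m[:,:300]=0;m[:,338:]=0;c=max(cv2.findContours(m.astype(np.uint8),0,1)[0],key=cv2.contourArea)[:,0];print(rect(w,c,44))
E
```

```text
valve w [ 6.16968e+02 -3.41970e+01  4.10990e+01  5.37140e+01  1.14000e-01]
valve top [ 6.13482e+02 -3.64690e+01  4.72060e+01  5.15640e+01  9.70000e-02]
w (316.57501220703125, 186.9499969482422) [619.07265021 -51.84269646  44.        ]
t (340.21429443359375, 170.7857208251953) [620.07102939 -52.03005278  44.        ]
tri button [619.45223078 -51.7073005   45.53857685]
pad [ 5.06402e+02 -5.05330e+01  5.11030e+01  5.08850e+01  1.17000e-01]
pad [ 5.63991e+02 -4.38790e+01  5.10630e+01  5.08690e+01  1.14000e-01]
channel [ 5.72029e+02 -4.08380e+01  2.27922e+02  7.36720e+01  1.14000e-01]
top z 43.92784510447309 pads z 4.387313684888406
[ 6.18041e+02 -3.77260e+01  3.97700e+01  4.64580e+01  1.14000e-01]
```

>>> jog_arm:
  newtons: 30
  rows: [0.1,0.07,-2,0,0,0,0.25,0,0,-3.5,0,0,0,0.25,0,0,-3.5,0,0,0,0.25,0,0,-3.5,0,0,0,0.25,0,0,-3,0,0,0,0.25,0,0,-2.5,0,0,0,0.25,0,0,-2,0,0,0,0.25,0,0,-1.2,0,0,0,0.25,0,0,-0.8,0,0,0,0.25,0,0,-0.4,0,0,0,0.25,0,0,0,0,0,0,0.25]

```text
clock: 16.8
eef_pos: [618.1, -36.9, 24.6]
eef_rot: [3.141, -0.0, 1.685]
wrist_force: [0.2, 0.1, 0.0]
finger_gap: 70.3
finger_force: 0.0
```

>>> jog_arm:
  rows: [0,0,0,0,0,0,1,0,0,0,0,0,0,1,0,0,0,0,0,0,1,0,0,0,0,0,0,1,0,0,0,0,0,0,1,0,0,0,0,0,0,1,0,0,0,0,0,0,1,0,0,0,0,0,0,1]

```text
clock: 17.47
eef_pos: [618.1, -37.3, 24.8]
eef_rot: [3.141, 0.0, 1.685]
wrist_force: [-1.5, 0.4, 5.5]
finger_gap: 39.8
finger_force: 30.0
```

>>> jog_arm:
  rows: [0,0,0.5,0,0,0,1,0,0,1.5,0,0,0,1,0,0,2.5,0,0,0,1,0,0,2.5,0,0,0,1,0,0,2,0,0,0,1,0,0,1,0,0,0,1,0,0,0,0,0,0,1]

```text
clock: 18.05
eef_pos: [618.8, -37.4, 126.5]
eef_rot: [3.138, 0.001, 1.685]
wrist_force: [0.8, 0.7, -1.7]
finger_gap: 40.0
finger_force: 30.0
```

>>> jog_arm:
  rows: [-0.4,-1,0,0,0,0.003,1,-0.9,-2.3,0,0,0,0.01,1,-1.2,-3.1,0,0,0,0.01,1,-1.2,-3.1,0,0,0,0.01,1,-1.2,-3.1,0,0,0,0.01,1,-1.2,-3.1,0,0,0,0.01,1,-1.2,-3.1,0,0,0,0.01,1,-1.1,-2.9,0,0,0,0.01,1,-0.8,-2.1,0,0,0,0.01,1,-0.4,-1,0,0,0,0,1,0,0,0,0,0,0,1,0,0,0,0,0,0,1]

```text
clock: 19.05
eef_pos: [521.5, -285.0, 123.3]
eef_rot: [-3.14, -0.001, 1.767]
wrist_force: [0.5, -0.1, -1.6]
finger_gap: 40.0
finger_force: 30.0
```

>>> jog_arm:
  rows: [0,0,-1.5,0,0,0,1,0,0,-2.5,0,0,0,1,0,0,-2,0,0,0,1,0,0,-1.5,0,0,0,1,0,0,-1,0,0,0,1,0,0,-0.5,0,0,0,1,0,0,-0.3,0,0,0,1,0,0,0,0,0,0,1,0,0,0,0,0,0,1]

```text
clock: 19.8
eef_pos: [522.4, -285.3, 32.2]
eef_rot: [3.141, 0.001, 1.768]
wrist_force: [0.1, 0.3, -2.1]
finger_gap: 39.7
finger_force: 30.0
```

>>> jog_arm:
  rows: [0,0,-0.2,0,0,0,1,0,0,-0.15,0,0,0,1,0,0,-0.1,0,0,0,1,0,0,0,0,0,0,1,0,0,0,0,0,0,1]

```text
clock: 20.22
eef_pos: [522.0, -285.3, 27.0]
eef_rot: [3.142, 0.0, 1.768]
wrist_force: [0.3, -0.7, -1.6]
finger_gap: 39.9
finger_force: 30.0
```

```bash
python3 - <<'E'
from h import *
t,d=manip.camera("top");s,_=manip.camera("scene")
cv2.imwrite("pics/p1.png",np.hstack([cv2.resize(t[160:280,380:510],(390,360)),cv2.resize(s[165:245,160:250],(390,360))]))
E
```

```text
(no output)
```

View pics/p1.png

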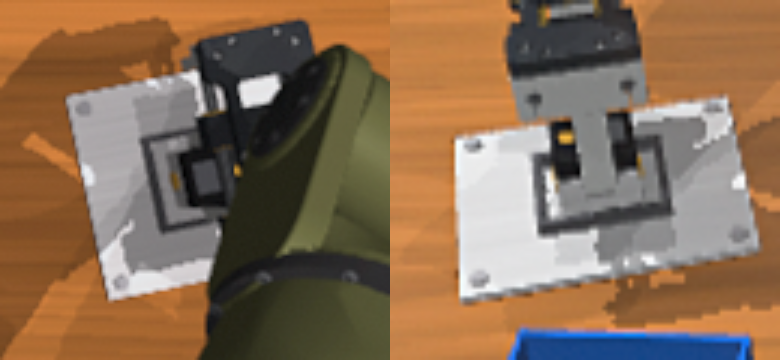

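The scene crop on the right shows the valve inside the frame outline at (600,170), with the fingertips above the frame. The final lowering follows.

>>> jog_arm:
  rows: [0,0,-0.06,0,0,0,1,0,0,0,0,0,0,1,0,0,0,0,0,0,1]

```text
clock: 20.57
eef_pos: [522.1, -285.4, 26.8]
eef_rot: [3.141, 0.0, 1.768]
wrist_force: [-2.5, 1.0, 5.6]
finger_gap: 39.8
finger_force: 30.0
```

>>> jog_arm:
  rows: [0,0,0,0,0,0,0.4,0,0,0,0,0,0,0.4,0,0,0,0,0,0,0.4,0,0,0,0,0,0,0.4,0,0,0.5,0,0,0,0.4,0,0,1.5,0,0,0,0.4,0,0,3,0,0,0,0.3,0,0,3.5,0,0,0,0,0,0,3.5,0,0,0,0,0,0,3.5,0,0,0,0,0,0,3.5,0,0,0,0,0,0,3.5,0,0,0,0]

```text
clock: 21.57
eef_pos: [521.7, -285.0, 253.7]
eef_rot: [3.141, 0.0, 1.768]
wrist_force: [0.1, 0.2, 0.4]
finger_gap: 92.2
finger_force: 0.0
```

>>> jog_arm:
  rows: [-0.3,1.9,0.2,0,0,0.099,0,-0.3,1.9,0.2,0,0,0.099,0,-0.3,1.9,0.2,0,0,0.099,0,-0.3,1.9,0.2,0,0,0.099,0,-0.3,1.9,0.2,0,0,0.099,0,-0.3,1.9,0.2,0,0,0.099,0,-0.3,1.9,0.2,0,0,0.099,0,-0.3,1.9,0.2,0,0,0.099,0,-0.3,1.9,0.2,0,0,0.099,0,-0.3,1.9,0.2,0,0,0.099,0,-0.3,1.9,0.2,0,0,0.099,0,-0.3,1.9,0.2,0,0,0.099,0,-0.3,1.9,0.2,0,0,0.099,0,-0.3,1.9,0.2,0,0,0.099,0,-0.3,1.9,0.2,0,0,0.101,0,0,0,0,0,0,0,0,0,0,0,0,0,0,0]

```text
clock: 22.98
eef_pos: [476.9, 0.1, 281.8]
eef_rot: [-3.141, 0.001, -3.029]
wrist_force: [-0.1, 0.2, 0.1]
finger_gap: 93.9
finger_force: 0.0
```

```bash
python3 - <<'E'
from h import *
s=manip.read_state();print(s["clock"],s["eef_pos"],s["eef_rot"])
m=manip.camera_model("wrist");im,d=manip.camera("wrist");cv2.imwrite("pics/w4.png",im);np.savez("pics/w4.npz",im=im,d=d,**m)
t,td=manip.camera("top");tm=manip.camera_model("top");cv2.imwrite("pics/top4.png",t)
np.savez("pics/top4.npz",im=t,d=td)
for n,mm,dd in(("w",m,d),("t",tm,td)):
    c=cloud(mm,dd);P=c[np.isfinite(c).all(-1)&(abs(c[...,2]-46)<4)&(abs(c[...,0]-522)<45)&(abs(c[...,1]+285)<45)]
    r=cv2.minAreaRect(P[:,:2].astype(np.float32));print(n,"valve",r,np.median(P[:,2]),P[:,2].std())
    for nm,x in(("filter",460),("reg",545)):
        P=c[(c[...,2]>104)&(c[...,2]<113)&(abs(c[...,0]-x)<35)&(abs(c[...,1]-282)<40)]
        if len(P)>20:print(n,nm,cv2.minAreaRect(P[:,:2].astype(np.float32)),np.median(P[:,2]))
E
```

```text
22.9833 [4.76936622e+02 1.10023707e-01 2.81805825e+02] [-3.14132637e+00  7.96340833e-04 -3.02866196e+00]
w valve ((521.927734375, -284.5520324707031), (40.09075927734375, 49.43941116333008), 11.165400505065918) 46.07122188700131 1.0350017034526955
w filter ((459.6607971191406, 282.0749206542969), (33.1684684753418, 35.19979476928711), 6.8653364181518555) 107.42545675342718
w reg ((545.0842895507812, 281.0639953613281), (34.020389556884766, 34.91454315185547), 7.283850193023682) 107.23323491227552
t valve ((521.2862548828125, -285.1868896484375), (40.17451095581055, 49.097007751464844), 11.552786827087402) 46.1801477316736 1.5580196270357403
t filter ((460.1754455566406, 282.1842041015625), (33.853546142578125, 34.647945404052734), 6.154577732086182) 108.10973456322542
t reg ((545.2559814453125, 280.432373046875), (34.45351028442383, 34.328285217285156), 0.17671771347522736) 107.93272725396378
```

View pics/w4.png

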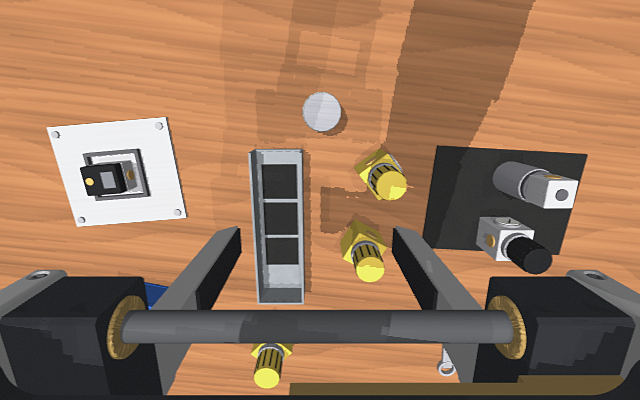

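The wrist view shows the valve seated in the frame at (108,180), top height 46 and yaw 0.197 against 0.196 for the frame. The filter at (560,190) and the regulator at (528,250) stand on the mat, and all three pads are clear. The regulator goes back first.

>>> jog_arm:
  rows: [0.4,1.5,0,0,0,0,0,0.8,3.3,0,0,0,0,0,0.8,3.3,0,0,0,0,0,0.8,3.3,0,0,0,0,0,0.8,3.3,0,0,0,0,0,0.8,3.3,0,0,0,0,0,0.8,3.3,0,0,0,0,0,0.8,3.3,0,0,0,0,0.2,0.83,3.55,-2,0,0,0,0.2,0,0,-3,0,0,0,0.2,0,0,-3.5,0,0,0,0.2,0,0,-3.5,0,0,0,0.2,0,0,-3.5,0,0,0,0.2,0,0,-2.5,0,0,0,0.2,0,0,-1.2,0,0,0,0.2,0,0,-0.55,0,0,0,0.2,0,0,0,0,0,0,0.2,0,0,0,0,0,0,0.2]

```text
clock: 24.58
eef_pos: [546.1, 281.2, 85.3]
eef_rot: [3.141, 0.002, -3.029]
wrist_force: [0.1, 0.2, 0.1]
finger_gap: 75.2
finger_force: 0.0
```

>>> jog_arm:
  newtons: 30
  rows: [0,0,0,0,0,0,1,0,0,0,0,0,0,1,0,0,0,0,0,0,1,0,0,0,0,0,0,1,0,0,0,0,0,0,1,0,0,0,0,0,0,1,0,0,0,0,0,0,1,0,0,0,0,0,0,1,0,0,0,0,0,0,1,0,0,0,0,0,0,1]

```text
clock: 25.42
eef_pos: [545.3, 281.3, 83.9]
eef_rot: [3.142, 0.0, -3.028]
wrist_force: [-0.4, -0.2, 1.0]
finger_gap: 35.4
finger_force: 30.0
```

>>> jog_arm:
  rows: [0,0,0.5,0,0,0,1,0,0,1.5,0,0,0,1,0,0,2.5,0,0,0,1,0,0,2.5,0,0,0,1,0,0,2.5,0,0,0,1,0,0,2.5,0,0,0,1,0,0,2,0,0,0,1,0,0,1,0,0,0,1,0,0,0,0,0,0,1]

```text
clock: 26.17
eef_pos: [545.7, 281.5, 235.8]
eef_rot: [3.141, 0.003, -3.028]
wrist_force: [-0.1, -0.3, -3.4]
finger_gap: 35.1
finger_force: 30.0
```

>>> jog_arm:
  rows: [0.1,-1,0,0,0,0,1,0.2,-2.5,0,0,0,0,1,0.2,-3.5,0,0,0,0,1,0.2,-3.7,0,0,0,0,1,0.2,-3.7,0,0,0,0,1,0.2,-3.7,0,0,0,0,1,0.2,-3.7,0,0,0,0,1,0.2,-3.7,0,0,0,0,1,0.2,-3.5,0,0,0,0,1,0.1,-2.4,0,0,0,0,1,0,-1.1,0,0,0,0,1,0,0,0,0,0,0,1,0,0,0,0,0,0,1]

```text
clock: 27.25
eef_pos: [562.8, -43.8, 232.7]
eef_rot: [3.141, -0.002, -3.029]
wrist_force: [0.3, 1.3, -4.2]
finger_gap: 35.6
finger_force: 30.0
```

>>> jog_arm:
  rows: [0,0,-1.5,0,0,0,1,0,0,-3,0,0,0,1,0,0,-3,0,0,0,1,0,0,-2,0,0,0,1,0,0,-1.5,0,0,0,1,0,0,-1.5,0,0,0,1,0,0,-1,0,0,0,1,0,0,-0.6,0,0,0,1,0,0,-0.3,0,0,0,1,0,0,-0.2,0,0,0,1,0,0,-0.1,0,0,0,1,0,0,0,0,0,0,1,0,0,0,0,0,0,1]

```text
clock: 28.33
eef_pos: [563.5, -43.8, 87.4]
eef_rot: [-3.141, 0.001, -3.028]
wrist_force: [-0.1, 1.0, -3.7]
finger_gap: 35.7
finger_force: 30.0
```

>>> jog_arm:
  rows: [0,0,-0.15,0,0,0,1,0,0,-0.1,0,0,0,1,0,0,-0.06,0,0,0,1,0,0,0,0,0,0,1,0,0,0,0,0,0,1]

```text
clock: 28.75
eef_pos: [563.4, -43.8, 83.9]
eef_rot: [-3.141, 0.0, -3.028]
wrist_force: [-0.9, -0.5, -1.0]
finger_gap: 36.1
finger_force: 30.0
```

>>> jog_arm:
  rows: [0,0,-0.04,0,0,0,1,0,0,0,0,0,0,1,0,0,0,0,0,0,1]

```text
clock: 29.0
eef_pos: [563.5, -43.8, 83.9]
eef_rot: [-3.141, 0.001, -3.028]
wrist_force: [-2.2, -0.8, 5.6]
finger_gap: 35.5
finger_force: 30.0
```

Contact. I'll release, rise and go for the filter.

>>> jog_arm:
  rows: [0,0,0,0,0,0,0.3,0,0,0,0,0,0,0.3,0,0,0,0,0,0,0.3,0,0,0,0,0,0,0.3,0,0,0,0,0,0,0.3,0,0,1,0,0,0,0.3,0,0,2,0,0,0,0.3,0,0,3.5,0,0,0,0.2,0,0,3.5,0,0,0,0.2,0,0,3.5,0,0,0,0.2,0,0,3,0,0,0,0.2]

```text
clock: 29.92
eef_pos: [563.2, -43.7, 251.8]
eef_rot: [-3.141, 0.002, -3.028]
wrist_force: [-0.5, -0.2, 0.4]
finger_gap: 75.8
finger_force: 0.0
```

>>> jog_arm:
  rows: [-0.9,2,0,0,0,0,0.2,-1,3.2,0,0,0,0,0.2,-1,3.4,0,0,0,0,0.2,-1,3.4,0,0,0,0,0.2,-1,3.4,0,0,0,0,0.2,-1,3.4,0,0,0,0,0.2,-1,3.4,0,0,0,0,0.2,-1.1,3.4,0,0,0,0,0.2,-1.1,3.4,0,0,0,0,0.2,-1.2,3.5,0,0,0,0,0.2,0,0,0,0,0,0,0.2,0,0,-3,0,0,0,0.2,0,0,-3.5,0,0,0,0.2,0,0,-3.5,0,0,0,0.2,0,0,-3.2,0,0,0,0.2,0,0,-2,0,0,0,0.2,0,0,-1,0,0,0,0.2,0,0,-0.3,0,0,0,0.2,0,0,0,0,0,0,0.2]

```text
clock: 31.5
eef_pos: [460.6, 281.3, 83.9]
eef_rot: [3.141, 0.0, -3.028]
wrist_force: [1.0, 0.4, 0.1]
finger_gap: 75.2
finger_force: 0.0
```

>>> jog_arm:
  newtons: 30
  rows: [0,0,0,0,0,0,1,0,0,0,0,0,0,1,0,0,0,0,0,0,1,0,0,0,0,0,0,1,0,0,0,0,0,0,1,0,0,0,0,0,0,1,0,0,0,0,0,0,1,0,0,0,0,0,0,1,0,0,0,0,0,0,1,0,0,0,0,0,0,1]

```text
clock: 32.33
eef_pos: [460.3, 281.3, 83.5]
eef_rot: [3.142, 0.0, -3.028]
wrist_force: [-0.4, -0.0, 1.8]
finger_gap: 33.9
finger_force: 30.0
```

>>> jog_arm:
  rows: [0,0,0.5,0,0,0,1,0,0,1.5,0,0,0,1,0,0,2.5,0,0,0,1,0,0,2.5,0,0,0,1,0,0,2.5,0,0,0,1,0,0,2.5,0,0,0,1,0,0,2,0,0,0,1,0,0,1,0,0,0,1,0,0,0,0,0,0,1,0,0,0,0,0,0,1]

```text
clock: 33.17
eef_pos: [460.0, 281.1, 232.5]
eef_rot: [-3.141, -0.001, -3.028]
wrist_force: [-0.3, -0.1, -3.5]
finger_gap: 33.5
finger_force: 30.0
```

>>> jog_arm:
  rows: [0.2,-1,0,0,0,0,1,0.4,-2.5,0,0,0,0,1,0.5,-3.5,0,0,0,0,1,0.5,-3.8,0,0,0,0,1,0.5,-3.8,0,0,0,0,1,0.5,-3.8,0,0,0,0,1,0.5,-3.8,0,0,0,0,1,0.5,-3.8,0,0,0,0,1,0.5,-3.5,0,0,0,0,1,0.4,-2.5,0,0,0,0,1,0.1,-1.25,0,0,0,0,1,0,0,0,0,0,0,1,0,0,0,0,0,0,1]

```text
clock: 34.25
eef_pos: [505.8, -51.3, 232.4]
eef_rot: [3.141, -0.002, -3.029]
wrist_force: [-0.2, 0.7, -3.2]
finger_gap: 33.7
finger_force: 30.0
```

>>> jog_arm:
  rows: [0,0,-1.5,0,0,0,1,0,0,-3,0,0,0,1,0,0,-3,0,0,0,1,0,0,-2,0,0,0,1,0,0,-1.5,0,0,0,1,0,0,-1.5,0,0,0,1,0,0,-1,0,0,0,1,0,0,-0.6,0,0,0,1,0,0,-0.3,0,0,0,1,0,0,-0.2,0,0,0,1,0,0,0,0,0,0,1,0,0,0,0,0,0,1]

```text
clock: 35.25
eef_pos: [506.6, -51.2, 87.9]
eef_rot: [-3.141, 0.001, -3.028]
wrist_force: [-1.2, 0.0, -2.8]
finger_gap: 33.4
finger_force: 30.0
```

>>> jog_arm:
  rows: [0,0,-0.2,0,0,0,1,0,0,-0.12,0,0,0,1,0,0,-0.06,0,0,0,1,0,0,0,0,0,0,1,0,0,0,0,0,0,1]

```text
clock: 35.67
eef_pos: [506.3, -51.3, 83.6]
eef_rot: [3.142, 0.0, -3.028]
wrist_force: [0.6, 0.2, -3.5]
finger_gap: 33.5
finger_force: 30.0
```

>>> jog_arm:
  rows: [0,0,-0.04,0,0,0,1,0,0,0,0,0,0,1,0,0,0,0,0,0,1]

```text
clock: 35.92
eef_pos: [506.4, -51.3, 83.5]
eef_rot: [-3.141, 0.0, -3.028]
wrist_force: [-1.1, 1.0, 2.9]
finger_gap: 33.9
finger_force: 30.0
```

Contact. I'll release, rise, and step aside to check.

>>> jog_arm:
  rows: [0,0,0,0,0,0,0.3,0,0,0,0,0,0,0.3,0,0,0,0,0,0,0.3,0,0,0,0,0,0,0.3,0,0,0,0,0,0,0.3,0,0,1,0,0,0,0.3,0,0,2,0,0,0,0.2,0,0,3.5,0,0,0,0,0,0,3.5,0,0,0,0,0,0,3.5,0,0,0,0,0,0,3.5,0,0,0,0,0,0,3.5,0,0,0,0,-1.5,2,0.5,0,0,0,0,-1.5,3,0,0,0,0,0,-1.5,3,0,0,0,0,0,0,0,0,0,0,0,0,0,0,0,0,0,0,0]

```text
clock: 37.33
eef_pos: [460.8, 29.6, 294.2]
eef_rot: [-3.141, 0.001, -3.026]
wrist_force: [0.7, -0.2, -0.4]
finger_gap: 94.0
finger_force: 0.0
```

```bash
python3 - <<'E'
from h import *
s=manip.read_state();print(s["clock"],s["eef_pos"],s["wrist_force"])
m=manip.camera_model("wrist");im,d=manip.camera("wrist");cv2.imwrite("pics/w5.png",im)
t,td=manip.camera("top");tm=manip.camera_model("top")
for n,mm,dd in(("w",m,d),("t",tm,td),("t0",tm,np.load("pics/top0.npz")["d"])):
    c=cloud(mm,dd)
    for nm,X,lo,hi in(("valve",(522,-285),42,50),("filter",(506,-51),103,113),("reg",(563,-44),103,113)):
        P=c[(c[...,2]>lo)&(c[...,2]<hi)&(np.hypot(c[...,0]-X[0],c[...,1]-X[1])<32)]
        if len(P)>20:print(n,nm,np.round(cv2.minAreaRect(P[:,:2].astype(np.float32))[0],1),cv2.minAreaRect(P[:,:2].astype(np.float32))[1:],np.median(P[:,2]).round(1))
E
```

```text
37.3333 [460.83822064  29.63605085 294.2266724 ] [ 0.65352412 -0.15486806 -0.37560079]
w valve [ 521.8 -284.6] ((40.080814361572266, 49.40032196044922), 11.042512893676758) 46.2
w filter [505.6 -50.2] ((33.10723114013672, 34.460182189941406), 6.344011306762695) 107.8
w reg [563.2 -39.8] ((29.857454299926758, 35.2410774230957), 89.27842712402344) 107.7
t valve [ 521.2 -285. ] ((39.8329963684082, 48.25257873535156), 11.28482723236084) 46.2
t filter [508.3 -49.7] ((29.25568962097168, 34.014060974121094), 6.915890693664551) 108.4
t reg [563.1 -42.8] ((34.8475227355957, 34.4084587097168), 21.203439712524414) 108.0
t0 filter [505.8 -50.4] ((33.89265060424805, 33.97475051879883), 6.994819164276123) 108.4
t0 reg [562.4 -44.1] ((35.359046936035156, 34.3936882019043), 44.45695114135742) 108.1
```

View pics/w5.png

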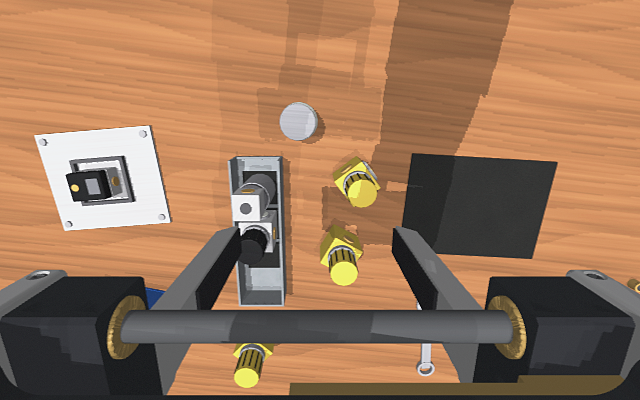

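The final view shows the filter at (247,205) and the regulator at (252,243) upright on their pads and within about 1 mm of where they started. The valve is seated at (93,184), the mat is empty, and the arm is clear. Handing in.

```bash
python3 -c "
from cell import manip
print(manip.sign_off())"
```

```text
the job is handed in; nothing more can be done
None
```

The job is handed in at about 37 s: the valve sits flat and squared in the plate's frame, and the regulator and filter stand upright on their own pads in the channel, within about 1 mm of where they started; I never touched the wrench, tin, bin or yellow look-alikes.

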